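Pin the bag stop of the heat sealer

ROBOT

A 6-joint arm with a two-finger parallel gripper is mounted at the origin on the work surface. World frame = base frame: x ahead of the robot, y to its left, z up, the work surface at z = 0. Lengths are in mm, angles in rad, forces in N, time in s.
With the tool pointing down it reaches from about 300 to 775 mm from the base axis. Payload 14.6 kg.
Tool frame: the origin (TCP) lies on the centre line of the jaws, within the pads' length; the fingertips stand 8 mm ahead of it and the grasp point (between the pads) lies 11 mm behind it; z points along the fingers, y is the direction in which the jaws open and shut (so a half turn about z gives the same grasp; the last joint's range is limited). The gripper opens to 94 mm and grips with 3 to 60 N. Pads are 16 mm wide; open, the fingers measure 119 mm over their backs; the gripper's body (75 mm by 177 mm) begins 78 mm behind the grasp point.
Start: joints at [-0.067, 0.3, 1.521, -0, 1.321, -0.067], TCP at [549.99, -0.002, 213.446] pointing down, gripper open.
Joint ranges: [-3.03, 3.03], [-0.79, 2.21], [0.23, 2.52], [-1.04, 4.18], [0, 3.07], [-2.55, 2.55]. Speed limits (rad/s): [2.22, 2.22, 2.57, 3.14, 3.14, 3.14].

INTERFACE

Orientations are given as [roll, pitch, yaw] about the fixed x, y, z axes, in that order (R = Rz(yaw) Ry(pitch) Rx(roll)).
In Python, from cell import read_state, cams, manip gives the robot as it stands.
- The arm moves only by the shell command python3 -m handwheel 'ROWS' [OPENING] [FORCE]. ROWS is JSON, a list of rows, each a list of 4 numbers: the shift along the tool's x, y, z in m, then the turn about the tool's z in degrees. In form: [[dx, dy, dz, turn], ...]. A call has 1 to 5 rows; each row is the pose to reach, as a shift and turn from the pose measured when the call began, along the tool's axes at that moment; what a row does not reach only later rows make up. A row lasts 1/8 s, in which the tool goes at most 62.5 mm and 10.7 degrees, less where a joint would pass 70% of its speed; a pose out of reach is approached as far as the arm can. A call with a gripper value outside its range is refused whole. OPENING is the closure, from 0 (fully open) to 1 (shut), set as the call begins (- or left out, the last holds). The fingers move at their own pace and stop on an object; FORCE is the grip in N (left out, the last holds). Time passes only in rows, so rows that repeat a pose let the fingers close. It gives the time, the measured TCP pose, the force and the opening at its end, in the units of the state.
- read_state(): the state, without advancing time (a new reading comes with each control period).
- cams.camera(name): name is "scene" or "side" or "wrist"; returns the picture (480x640x3 uint8, red, green, blue); there is no depth.
- cams.get_calibration(name): a dict with "vertical_fov" (degrees; the focal length in pixels is half the picture's height over the tangent of half this angle, whatever the lens; pixels are square), "cx", "cy" (the principal point, pixels), "dist_coeffs" ([k1, k2, p1, p2, k3] as OpenCV has them; the pictures are not rectified), "R" (3x3) and "t" (3): a world point X has camera coordinates R X + t. Camera axes: x right, y down, z forward; pixel columns grow to the right and rows downward; lengths in mm; the calibration is good to about 2 mm. A picture is of the moment at which its call begins: read the wrist's pose just before it. get_calibration takes no time and is no camera call; for the wrist camera it gives the pose at the moment of the call.
- manip.sign_off(): hands the job in, once; it reports no verdict.
The state is a dict: "clock": time; "joints": joint angles; "qd": joint speeds; "effort": joint torques, N m; "eef_pos": TCP position; "eef_rot": TCP orientation; "wrist_force": force on the tool from outside, world axes, zero at the start; "moment": the same for the moment, N m; "finger_gap": finger opening in mm.
Only numpy, scipy, OpenCV 4.12 (cv2) and the standard library are available. Lean on these libraries where they do the work, as an engineer would, in place of code of your own. Each camera call takes 0.05 s, during which the arm holds its last target. There are 200 camera calls.

TASK

Lock the sealer's bag stop for the next bag size: take the pin with the red knob from the rack, start it in the brass bush of the sliding bag stop and, pressing only lightly, slide the stop towards the jaws until the pin finds its hole in the bar hidden under the stop. Push the pin gently home, so that its collar sits on the bush, and let go of it. Leave the other pins in the rack and the rolls and the tin where they are.

Things in the scene. Friction and masses are not known exactly. Their poses are not given: they have to be found in the camera images.
- sealer: bench-top jaw heat sealer, fixed: a stainless bag bed 240 mm wide (x) and 400 mm long (y), top 60 mm above the bench, and across its +y end a beige housing with open sealing jaws, 230 mm tall, 155 to 335 mm from the origin along y. Origin: underside of the bed, at its centre; y points along the bed to the jaws, z up.
- bar_top (a point): point on top of the sealer's black steel index bar (36 mm wide, 22 mm high, along y in the middle of the bed, top 82 mm above the bench), above the middle of the bed; axes as the sealer's. The bar has one plain hole, 12.5 mm wide, through its whole height, on the line along which the bush travels. It cannot be seen: it always lies under the bag stop's cover plate.
- stop (a joint): position (m) of the bag stop: aluminium cover plate 52 x 150 mm that slides on the index bar, with a steel fence 200 mm wide across its +y end. 0 is farthest from the jaws, grows towards them, limit 0.085. Drags with about 2.5 N, stays where left; a pin held in its bush pulls it along. Starts at 0 to 0.02; its bush comes over the hidden hole somewhere between 0.034 and 0.066, different each time.
- bush (a point): centre of the mouth of the bag stop's brass bush (36 mm across, 99 mm above the bench, 73 mm before the fence, whose top is 118 mm above the bench); its plain upright bore, 12 mm wide, goes 16 mm down through the cover plate; the top of the index bar is 17 mm below this point. y points along the slide to the jaws, z up. Moves with the stop.
- pin_knob (a point): centre of the knob of the pin to use, the one with the RED knob (24 mm in diameter, 44 mm tall, thin black rings). Whole pin 84 mm long, about 90 g; z points from tip to knob. This point is 62 mm above the tip.
- pin_tip (a point): lower end of the red-knobbed pin: steel shank 10 mm in diameter and 35 mm long, tapered over its last 3 mm to 6 mm. Pressed on the bar or the stop with more than 40 N it scores them; about 5 N is plenty to feel the bar and the edge of the hole. Nothing holds it up in the hole: there it sinks under its own weight once let go, or with a light push.
- pin_collar (a point): centre of the underside of the red-knobbed pin's steel collar (22 mm in diameter, 5 mm thick, between shank and knob), 35 mm above the tip. With the pin fully home the collar rests on the bush and the tip is 18 mm deep in the bar; with the tip on top of the bar the collar stands 18 mm above the bush.
- rack: wooden pin rack fixed to the bench, 170 x 50 x 44 mm, with three upright 11.5 mm holes in a row along its x axis, 60 mm apart, each with a pin standing in it, collar on the wood (knobs' centres 71 mm above the bench). Which pin stands in which hole varies. Origin: centre of its underside.
- spare_pin_a: pin of the same form with a grey knob, for other machines; stays in the rack. Origin at its tip.
- spare_pin_b: pin of the same form with a blue knob, for other machines; stays in the rack. Origin at its tip.
- label_roll_a: roll of white labels lying flat, 104 mm in diameter, 60 mm high; origin at the centre of its underside.
- label_roll_b: roll of green labels lying flat, 92 mm in diameter, 45 mm high; origin at the centre of its underside.
- tape_roll: roll of amber packing tape lying flat, 100 mm in diameter, 48 mm high; origin at the centre of its underside.
- bean_tin: tin can 90 mm in diameter, 130 mm high; origin at the centre of its underside.

How it is judged (in metres and radians):
On the way, in this order (a step that is already met when the one before it is completed fails the run):
1. the red-knobbed pin has been started in the bush of the bag stop: its tip is more than 6 mm down inside the bore (z of pin_tip in the frame of bush below -0.006 m and horizontal distance between pin_tip and bush below 0.004 m), for 0.1 s.
2. the pin has dropped into the bar's hole and is fully home, collar on the bush (z of pin_collar in the frame of bush below 0.003 m and horizontal distance between pin_collar and bush below 0.004 m), for 0.2 s.
At the end, for the whole second after the job is handed in: The red-knobbed pin stands in the bush and the bar's hole, upright to 0.1 rad, its collar within 3 mm of the bush and within 4 mm of its axis, released and at rest, with the bag stop at rest (all of step 2 and angle between pin's own z axis and vertical below 0.1 rad and linear speed of pin below 0.02 m/s and velocity of joint stop below 0.01 m/s); the robot touches nothing.
It fails at once if while its collar is still more than 3 mm above the bush, the red-knobbed pin is pressed on the sealer (index bar or bag stop) with more than 40 N (contact force between pin and sealer above 40 N and z of pin_collar in the frame of bush above 0.003 m).
It fails at once if the pin is rammed home, or shoved sideways with the stop once it has dropped in, so that it presses on the sealer with more than 70 N (contact force between pin and sealer above 70 N).
It fails at once if the bag stop, bed or jaws are struck by the robot itself with more than 30 N (contact force between the arm and sealer above 30 N).
It fails at once if a bystander (spare pin, label roll, tape roll or tin) is moved more than 20 mm (distance of any of spare_pin_a, spare_pin_b, label_roll_a, label_roll_b, tape_roll, bean_tin from where it was at the start of the episode above 0.02 m).
It also fails if it takes over 58 s, if anything falls off the work surface, if the arm or the gripper's body presses on something with over 40 N, if the wrist force passes 120 N, or if a joint passes its speed limit or range.

## Working session

There is one attempt and no reset: what is moved stays moved. The work goes in short steps, Python scripts to look and compute and a shell command to move; the robot and the scene stay as the last step left them, time stands still between calls to the robot, and variables do not carry over. Pictures are saved under pics/ and viewed, about 8 in all and at most 12, crops included, and the job is handed in when it is done.

```bash
mkdir -p pics; ls; cat > h.py <<'E'
import numpy as np, cv2
from cell import read_state, cams, manip
def K(c):
    f=240/np.tan(np.radians(c["vertical_fov"])/2)
    return np.array([[f,0,c["cx"]],[0,f,c["cy"]],[0,0,1]])
def snap(n,f):
    c=cams.get_calibration(n); im=cams.camera(n); cv2.imwrite(f,im[:,:,::-1]); return c,im
def at_z(c,uv,z):
    p=cv2.undistortPoints(np.array([[uv]],float),K(c),np.array(c["dist_coeffs"],float))[0,0]
    R=np.array(c["R"]);t=np.array(c["t"]); o=-R.T@t; d=R.T@np.array([p[0],p[1],1])
    return o+d*(z-o[2])/d[2]
def proj(c,X):
    R=np.array(c["R"],float)
    return cv2.projectPoints(np.array(X,float).reshape(-1,3),cv2.Rodrigues(R)[0],np.array(c["t"],float),K(c),np.array(c["dist_coeffs"],float))[0].reshape(-1,2)
E
python3 - <<'E'
from h import *
import json
ims=[]
for n in ("scene","side","wrist"):
    c,im=snap(n,f"pics/{n}0.png"); ims.append(im)
    json.dump({k:np.array(v).tolist() for k,v in c.items()},open(f"pics/{n}0.json","w"))
    print(n,-np.array(c["R"]).T@np.array(c["t"]))
print(read_state())
E
```

```text
pics
scene [1040.00395885   83.44590794  747.83015941]
side [ 294.7175959  -692.28167251  513.61462316]
wrist [549.29679073  79.46697413 383.23734787]
{'clock': 0.15, 'joints': array([-6.65957802e-02,  3.00349826e-01,  1.52140213e+00, -6.50978459e-06,
        1.32069903e+00, -6.65884410e-02]), 'qd': array([-0.0011588 , -0.00261619, -0.00160882, -0.00052555, -0.00115156,
       -0.00074557]), 'effort': array([-2.50185103e-04, -5.31960297e+01, -3.52822959e+01,  7.07691838e-02,
        2.35654798e-02, -3.66386917e-05]), 'eef_pos': array([5.49821048e+02, 9.66242520e-03, 2.13028556e+02]), 'eef_rot': array([-3.14073581e+00, -5.08206193e-05,  1.57079058e+00]), 'wrist_force': array([-0.27355436, -0.628766  , -0.98544243]), 'moment': array([ 0.05128961, -0.01858202, -0.0266844 ]), 'finger_gap': 93.80839170565454}
```

View pics/scene0.png

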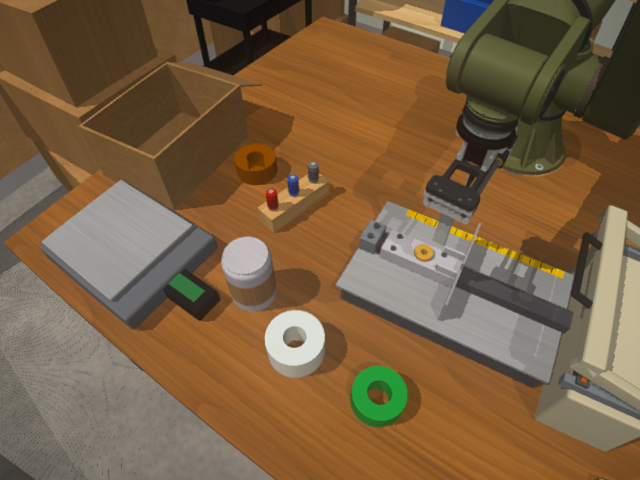

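View pics/side0.png

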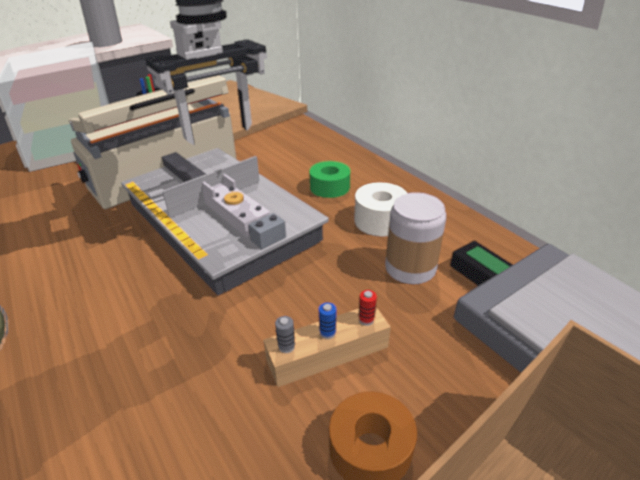

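```bash
cat >> h.py <<'E'
def tri(c1,u1,c2,u2):
    P=[];q=[]
    for c,u in((c1,u1),(c2,u2)):
        P.append(np.c_[np.array(c["R"],float),np.array(c["t"],float)])
        q.append(cv2.undistortPoints(np.array([[u]],float),K(c),np.array(c["dist_coeffs"],float))[0,0].reshape(2,1))
    X=cv2.triangulatePoints(P[0],P[1],q[0],q[1])[:,0]; return X[:3]/X[3]
E
python3 - <<'E'
from h import *
a=cams.get_calibration("scene");b=cams.get_calibration("side")
np.set_printoptions(precision=1,suppress=True)
for n,u,v,z in (("red",(271,198),(368,306),71),("blue",(293,184),(327,319),71),("grey",(313,172),(285,332),71),("bush",(424,253),(233,198),99)):
    print(n,tri(a,u,b,v),at_z(a,u,z),at_z(b,v,z))
for n,u in (("bed corner",(389,204)),("corner2",(340,288)),("corner3",(553,375))): print(n,at_z(a,u,60))
print("tin",at_z(a,(247,255),130),"white",at_z(a,(295,337),60))
E
```

```text
red [ 587.5 -365.2   71.3] [ 587.2 -365.3   71. ] [ 587.8 -365.    71. ]
blue [ 527.8 -352.    71.2] [ 527.5 -351.9   71. ] [ 528. -352.   71.]
grey [ 470.9 -338.5   69.8] [ 472.1 -337.9   71. ] [ 470.3 -339.3   71. ]
bush [547.2 -29.2  92.3] [552.1 -28.   99. ] [543.2 -40.   99. ]
bed corner [ 449.7 -154.8   60. ]
corner2 [ 682.7 -126.2   60. ]
corner3 [622.5 260.1  60. ]
tin [ 756.4 -275.4  130. ] white [ 808.3 -135.4   60. ]
```

View pics/wrist0.png

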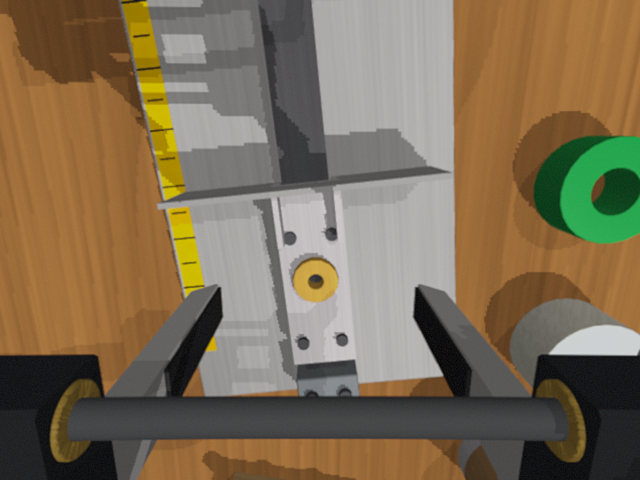

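```bash
python3 - <<'E'
from h import *
c=cams.get_calibration("wrist")
np.set_printoptions(precision=1,suppress=True)
print("bush",at_z(c,(316,281),99))
s=[at_z(c,u,93) for u in((303,343),(342,340),(331,234),(290,238))]
print(np.array(s)); d=(s[2]+s[3]-s[0]-s[1])/2; e=s[1]+s[2]-s[0]-s[3]
print("yaw",np.degrees(np.arctan2(-d[0],d[1])),np.degrees(np.arctan2(e[1],e[0])))
# fence ends, top z118
f=[at_z(c,u,118) for u in((160,206),(450,172))]; d=f[1]-f[0]
print(np.array(f),np.linalg.norm(d),np.degrees(np.arctan2(d[1],d[0])))
r=[at_z(c,u,60) for u in((455,0),(456,360))];print("bed edge",np.array(r))
b=[at_z(c,u,82) for u in((311,0),(327,178))];d=b[0]-b[1];print("bar",np.degrees(np.arctan2(-d[0],d[1])))
b=[at_z(c,u,82) for u in((258,0),(281,184))];d=b[0]-b[1];print("bar",np.degrees(np.arctan2(-d[0],d[1])))
for n,X in(("scene",at_z(c,(316,281),99)),("side",at_z(c,(316,281),99))): print(proj(cams.get_calibration(n),X))
E
```

```text
bush [547.9 -29.8  99. ]
[[537.2 -86.4  93. ]
 [569.1 -83.7  93. ]
 [559.3   5.9  93. ]
 [528.1   2.7  93. ]]
yaw 6.025820834478921 5.351659727116837
[[442.5  31.7 118. ]
 [636.7  54.5 118. ]] 195.5197446096281 6.698030369261461
bed edge [[ 647.4  170.1   60. ]
 [ 676.8 -122.3   60. ]]
bar 5.608786511955382
bar 5.643688593155442
[[424.1 251. ]]
[[233.  194.8]]
```

```bash
python3 -m handwheel '[[-0.06,0.006,0,0],[-0.12,0.012,0,5],[-0.18,0.018,0,10],[-0.24,0.025,0,13],[-0.24,0.025,0,13]]' 0.45 50; python3 - <<'E'
from h import *
s=read_state();print(s["eef_pos"],s["eef_rot"],s["finger_gap"],s["clock"])
E
```

```text
clock: 0.78
eef_pos: [574.2, -243.5, 211.9]
eef_rot: [-3.14, 0.0, 1.339]
wrist_force: [-0.8, 0.2, -0.2]
finger_gap: 52.2
[ 574.20225524 -243.47866293  211.9370108 ] [-3.13952075e+00  1.97967284e-04  1.33904442e+00] 52.191714399826836 0.775
```

```bash
python3 -m handwheel '[[-0.055,0.02,0.03,0],[-0.115,0.041,0.05,0],[-0.115,0.041,0.05,0],[-0.115,0.041,0.05,0]]' 0.45; python3 - <<'E'
from h import *
s=read_state();print(s["eef_pos"],s["eef_rot"])
c,im=snap("wrist","pics/w1.png")
print(proj(c,[[587.5,-365.2,93],[587.5,-365.2,49],[528,-352,93]]))
E
```

```text
clock: 1.27
eef_pos: [587.7, -364.1, 161.4]
eef_rot: [-3.139, -0.0, 1.339]
wrist_force: [-0.3, -0.0, 0.2]
finger_gap: 51.5
[ 587.65648646 -364.14344167  161.4456181 ] [-3.13875564e+00 -3.45052395e-04  1.33918645e+00]
[[318.85844458 264.29533799]
 [318.83576145 245.42976665]
 [223.25065021 265.42859173]]
```

View pics/w1.png

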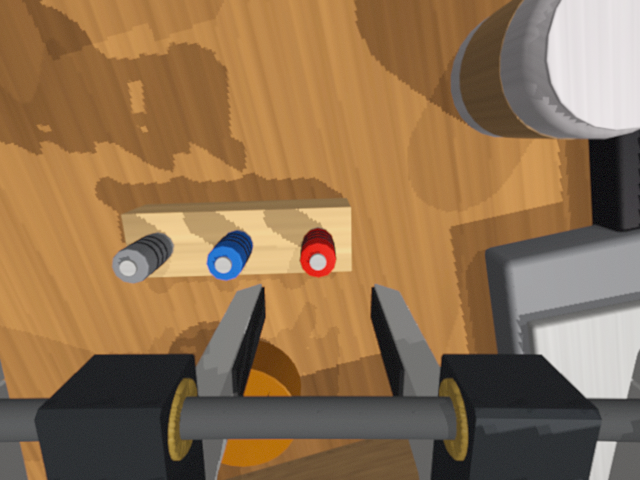

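```bash
python3 -m handwheel '[[0,-0.0005,0.05,0],[0,-0.0005,0.09,0],[0,-0.0005,0.101,0],[0,-0.0005,0.101,0],[0,-0.0005,0.101,0]]' 0.45; python3 -m handwheel '[[0,0,0,0],[0,0,0,0],[0,0,0,0],[0,0,0,0]]' 1 50
```

```text
clock: 1.95
eef_pos: [588.3, -363.5, 63.7]
eef_rot: [3.14, 0.001, 1.341]
wrist_force: [-0.8, 0.3, 0.6]
finger_gap: 51.5
clock: 2.45
eef_pos: [588.3, -363.6, 63.9]
eef_rot: [3.14, 0.001, 1.34]
wrist_force: [-1.3, -0.4, 2.6]
finger_gap: 23.5
```

```bash
python3 -m handwheel '[[0,0,-0.02,0],[0,0,-0.06,0],[0,0,-0.1,0],[0,0,-0.13,0],[0,0,-0.13,0]]' 1 50
```

```text
clock: 3.08
eef_pos: [588.8, -363.9, 197.5]
eef_rot: [3.135, 0.003, 1.34]
wrist_force: [-0.7, -0.2, -1.7]
finger_gap: 23.2
```

```bash
python3 -m handwheel '[[0.04,-0.015,0,-4],[0.095,-0.035,0,-10],[0.15,-0.055,0,-16],[0.2,-0.074,0,-19],[0.2,-0.074,0,-19]]' 1 50; python3 - <<'E'
from h import *
s=read_state();y=s["eef_rot"][2];print(np.degrees(y));d=np.array([548,-30])-s["eef_pos"][:2]
print(d@[np.cos(y),np.sin(y)],d@[np.sin(y),-np.cos(y)])
E
```

```text
clock: 3.7
eef_pos: [561.9, -149.2, 195.8]
eef_rot: [3.138, 0.004, 1.676]
wrist_force: [0.1, -0.9, -0.5]
finger_gap: 23.4
96.04478114914528
119.95376187952174 -1.2587040688228726
```

```bash
python3 -m handwheel '[[0.04,0,0,0],[0.09,-0.001,0.01,0],[0.12,-0.001,0.02,0],[0.12,-0.001,0.02,0],[0.12,-0.001,0.02,0]]' 1 50; python3 - <<'E'
from h import *
s=read_state();print(s["eef_pos"],s["eef_rot"])
out=[]
for n,(x0,y0) in (("wrist",(240,200)),("scene",(350,160)),("side",(160,110))):
    c,im=snap(n,f"pics/{n}2.png")
    k=im[y0:y0+140,x0:x0+160] if n!="wrist" else im[y0:y0+210,x0-40:x0+200]
    k=cv2.resize(k,None,fx=400/k.shape[1],fy=400/k.shape[1],interpolation=cv2.INTER_CUBIC)[:300 if n!="wrist" else 350]
    out.append(cv2.copyMakeBorder(k,0,350-k.shape[0] if n=="wrist" else 250-min(250,k.shape[0]),0,0,cv2.BORDER_CONSTANT)); print(n,k.shape)
    print(proj(c,[[548,-30,99]]), proj(c,[np.r_[s["eef_pos"][:2],s["eef_pos"][2]-55]]))
o=np.zeros((600,800,3),np.uint8)
for i,k in enumerate(out):
    k=k[:350] if i==0 else k[:300]
    yy,xx=[(0,0),(0,400),(300,400)][i]; o[yy:yy+k.shape[0],xx:xx+400]=k
cv2.imwrite("pics/m2.png",o[:,:,::-1])
E
```

```text
clock: 4.32
eef_pos: [548.5, -31.1, 175.1]
eef_rot: [3.138, 0.004, 1.675]
wrist_force: [1.1, -0.6, -0.7]
finger_gap: 23.3
[548.50362292 -31.06394914 175.13403558] [3.13821626 0.00437802 1.67545798]
wrist (350, 400, 3)
[[317.56877971 257.19851338]] [[318.33517758 269.67658658]]
scene (300, 400, 3)
[[424.03489069 251.03796857]] [[425.54736134 244.12564365]]
side (300, 400, 3)
[[233.04105917 194.81104022]] [[231.97820812 184.71625109]]
```

View pics/m2.png

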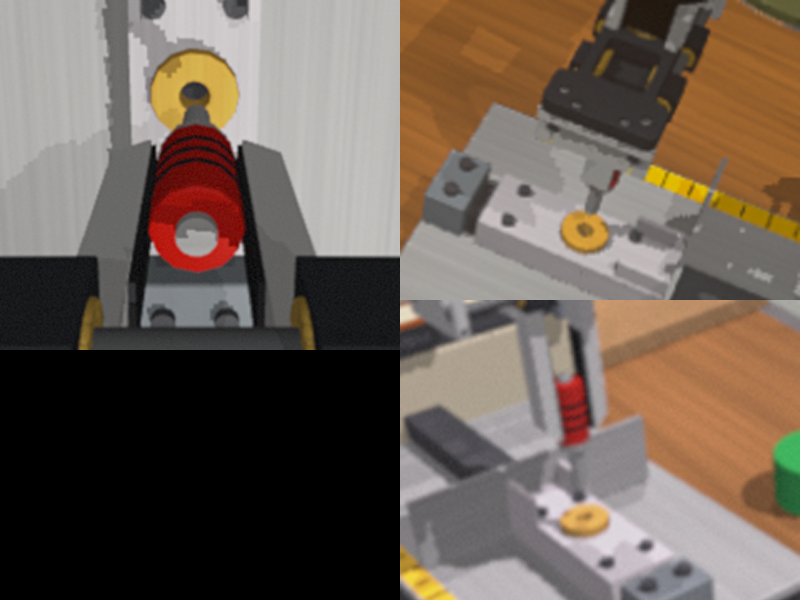

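```bash
python3 -m handwheel '[[0,0,0.005,0],[0,0,0.012,0],[0,0,0.012,0],[0,0,0.012,0]]' 1 50; cat > look.py <<'E'
from h import *
import sys
t=sys.argv[1]; s=read_state();print(s["eef_pos"],s["eef_rot"])
o=np.zeros((600,800,3),np.uint8)
for i,(n,u,v) in enumerate((("scene",424,247),("side",233,192))):
    c,im=snap(n,f"pics/{n}{t}.png"); k=im[v-25:v+25,u-33:u+34]
    k=cv2.resize(k,(400*1,300),interpolation=cv2.INTER_CUBIC); k=cv2.resize(im[v-37:v+38,u-25:u+25],(400,600),interpolation=cv2.INTER_CUBIC)
    o[:,400*i:400*i+400]=k
    print(n,"px=(X-%d)/8+%d, Y/8+%d"%(400*i,u-25,v-37), proj(c,[[548,-30,99],[558,-30,99],[548,-20,99],[548,-30,109]])-proj(c,[548,-30,99]))
cv2.imwrite(f"pics/m{t}.png",o[:,:,::-1])
E
python3 look.py 3
```

```text
clock: 4.97
eef_pos: [548.6, -31.1, 163.4]
eef_rot: [3.138, 0.004, 1.675]
wrist_force: [-0.2, -0.1, -1.3]
finger_gap: 23.3
[548.59458749 -31.14583405 163.36681901] [3.13778    0.00428674 1.67488236]
scene px=(X-0)/8+399, Y/8+210 [[ 0.          0.        ]
 [-2.45004411  3.61847804]
 [ 4.83486427  2.50431399]
 [ 1.01203619 -3.19429482]]
side px=(X-400)/8+208, Y/8+155 [[ 0.          0.        ]
 [ 5.02143454 -1.71694798]
 [-2.37079021 -2.3105548 ]
 [-0.74211473 -4.8120006 ]]
```

View pics/m3.png

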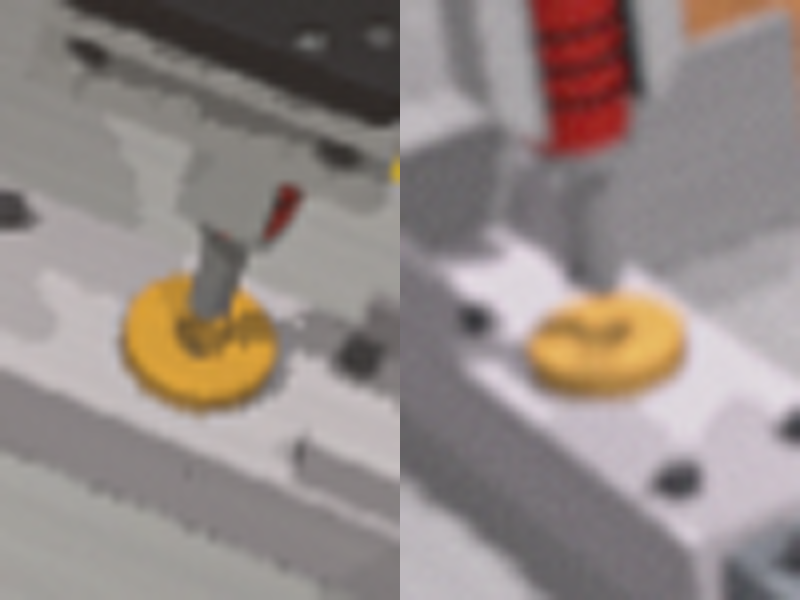

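```bash
python3 -m handwheel '[[0,0,0.003,0],[0,0,0.006,0],[0,0,0.006,0]]' 1 50; cat > look2.py <<'E'
from h import *
import sys
t=sys.argv[1]; s=read_state();p=s["eef_pos"];print(p)
o=np.zeros((600,800,3),np.uint8); tip=np.r_[p[:2],p[2]-55]
for i,(n,u,v) in enumerate((("scene",424,247),("side",233,192),("wrist",317,255))):
    c,im=snap(n,f"pics/{n}{t}.png")
    if i<2: k,(xx,yy),z=im[v-15:v+22,u-20:u+20],(400*i,0),8; a=(u-20,v-15)
    else: k,(xx,yy),z=im[v-30:v+20,u-40:u+40],(0,300),6; a=(u-40,v-30)
    z=10 if i<2 else 6; k=cv2.resize(k[:30 if i<2 else 50],None,fx=z,fy=z,interpolation=cv2.INTER_CUBIC)
    h=cv2.cvtColor(im,cv2.COLOR_RGB2HSV); m=cv2.inRange(h,(15,110,80),(32,255,255)); m[:v-25]=0;m[v+25:]=0;m[:,:u-28]=0;m[:,u+28:]=0
    hull=cv2.convexHull(cv2.findNonZero(m)); print(n,"brass",cv2.boundingRect(hull),cv2.fitEllipse(hull)[:2])
    o[yy:yy+k.shape[0],xx:xx+k.shape[1]]=k
    q=proj(c,[548,-30,99]); J=(proj(c,[[558,-30,99],[548,-20,99],[548,-30,109]])-q)/10
    print(f" px=(X-{xx})/{z}+{a[0]}, (Y-{yy})/{z}+{a[1]}","J",J.round(3).tolist(),"pred bush",q,"tip",proj(c,tip))
cv2.imwrite(f"pics/m{t}.png",o[:,:,::-1])
E
python3 look2.py 4
```

```text
clock: 5.45
eef_pos: [548.6, -31.1, 157.2]
eef_rot: [3.138, 0.004, 1.675]
wrist_force: [-0.3, -0.1, -1.2]
finger_gap: 23.1
[548.57045332 -31.11454547 157.24427797]
scene brass (415, 225, 37, 36) ((433.2563781738281, 241.2821502685547), (22.783815383911133, 47.703826904296875))
 px=(X-0)/10+404, (Y-0)/10+232 J [[-0.245, 0.362], [0.483, 0.25], [0.101, -0.319]] pred bush [[424.03489069 251.03796857]] tip [[423.6831873  249.93547231]]
side brass (224, 193, 19, 11) ((233.57205200195312, 198.11802673339844), (10.844651222229004, 19.280908584594727))
 px=(X-400)/10+213, (Y-0)/10+177 J [[0.502, -0.172], [-0.237, -0.231], [-0.074, -0.481]] pred bush [[233.04105917 194.81104022]] tip [[233.35713607 193.41815392]]
wrist brass (289, 236, 56, 44) ((315.9027099609375, 263.68011474609375), (55.69346618652344, 55.894989013671875))
 px=(X-0)/6+277, (Y-300)/6+225 J [[1.624, 0.159], [0.172, -1.557], [0.006, 0.558]] pred bush [[317.30929871 265.80144339]] tip [[318.07524401 269.38616927]]
```

View pics/m4.png

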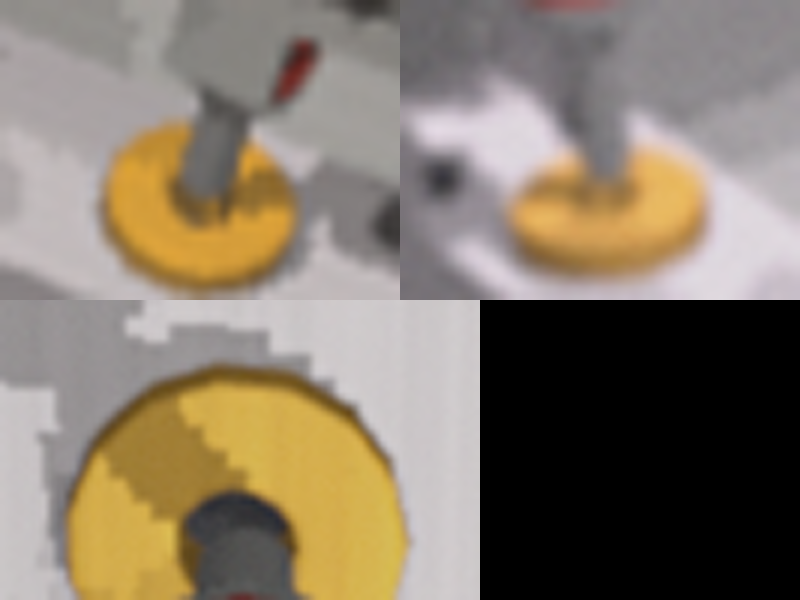

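```bash
python3 -m handwheel '[[0.0005,-0.0007,0,0],[0.0005,-0.0007,0.002,0],[0.0005,-0.0007,0.004,0],[0.0005,-0.0007,0.006,0]]' 1 50; python3 -m handwheel '[[0,0,0.001,0],[0,0,0.002,0],[0,0,0.003,0],[0,0,0.004,0]]' 1 50
```

```text
clock: 6.1
eef_pos: [548.0, -30.8, 151.4]
eef_rot: [3.137, 0.004, 1.675]
wrist_force: [1.4, -0.8, -0.7]
finger_gap: 23.7
clock: 6.6
eef_pos: [548.0, -30.8, 147.3]
eef_rot: [3.137, 0.004, 1.675]
wrist_force: [-0.1, 0.2, -0.6]
finger_gap: 23.3
```

```bash
python3 -m handwheel '[[0,0,0.002,0],[0,0,0.004,0],[0,0,0.006,0],[0,0,0.008,0],[0,0,0.008,0]]' 1 50; python3 -m handwheel '[[0,0,0.001,0],[0,0,0.002,0],[0,0,0.002,0]]' 1 50
```

```text
clock: 7.22
eef_pos: [548.0, -30.8, 139.2]
eef_rot: [3.138, 0.004, 1.675]
wrist_force: [-0.2, 0.0, -1.5]
finger_gap: 23.4
clock: 7.6
eef_pos: [547.9, -30.8, 137.1]
eef_rot: [3.138, 0.004, 1.675]
wrist_force: [0.5, 0.4, -1.3]
finger_gap: 23.2
```

```bash
python3 -m handwheel '[[0,0,0.0005,0],[0,0,0.001,0],[0,0,0.001,0]]' 1 50;  python3 -m handwheel '[[0,0,0.0005,0],[0,0,0.001,0],[0,0,0.001,0]]' 1 50
```

```text
clock: 7.98
eef_pos: [548.1, -30.8, 136.7]
eef_rot: [3.137, 0.004, 1.675]
wrist_force: [-1.9, -0.7, 5.0]
finger_gap: 23.5
clock: 8.35
eef_pos: [548.2, -30.9, 136.6]
eef_rot: [3.136, 0.005, 1.675]
wrist_force: [-4.0, -0.6, 10.1]
finger_gap: 23.6
```

```bash
python3 -m handwheel '[[0.001,-0.0003,0.0005,0],[0.0025,-0.0003,0.0005,0],[0.004,-0.0003,0.0005,0],[0.0055,-0.0003,0.0005,0]]' 1 50;  python3 -m handwheel '[[0.0015,0,0.0006,0],[0.003,0,0.0006,0],[0.0045,0,0.0006,0],[0.006,0,0.0006,0]]' 1 50
```

```text
clock: 8.85
eef_pos: [547.7, -26.2, 136.7]
eef_rot: [3.135, 0.006, 1.675]
wrist_force: [-1.1, -7.2, 5.9]
finger_gap: 23.5
clock: 9.35
eef_pos: [547.3, -21.2, 136.6]
eef_rot: [3.135, 0.008, 1.675]
wrist_force: [-3.1, -8.2, 8.2]
finger_gap: 23.8
```

```bash
python3 -m handwheel '[[0.002,-0.0002,0.0005,0],[0.0035,-0.0002,0.0005,0],[0.005,-0.0002,0.0005,0]]' 1 50;  python3 -m handwheel '[[0.002,0,0.0006,0],[0.003,0,0.0006,0],[0.004,0,0.0006,0]]' 1 50
```

```text
clock: 9.72
eef_pos: [546.8, -17.1, 136.7]
eef_rot: [3.134, 0.01, 1.674]
wrist_force: [-2.4, -7.1, 7.3]
finger_gap: 23.5
clock: 10.1
eef_pos: [546.6, -14.0, 136.7]
eef_rot: [3.134, 0.012, 1.674]
wrist_force: [-3.0, -7.0, 7.7]
finger_gap: 23.2
```

```bash
python3 -m handwheel '[[0.002,-0.0003,0.0004,0],[0.0032,-0.0003,0.0004,0],[0.0044,-0.0003,0.0004,0],[0.0056,-0.0003,0.0004,0],[0.0068,-0.0003,0.0004,0]]' 1 50
```

```text
clock: 10.72
eef_pos: [545.8, -8.2, 136.7]
eef_rot: [3.133, 0.014, 1.674]
wrist_force: [-0.9, -7.4, 5.9]
finger_gap: 23.0
```

```bash
python3 -m handwheel '[[0.002,-0.0003,0.0004,0],[0.0032,-0.0003,0.0004,0],[0.0044,-0.0003,0.0004,0],[0.0056,-0.0003,0.0004,0]]' 1 50
```

```text
clock: 11.22
eef_pos: [545.3, -3.4, 136.7]
eef_rot: [3.132, 0.016, 1.674]
wrist_force: [-0.6, -6.8, 5.7]
finger_gap: 23.2
```

```bash
python3 -m handwheel '[[0.002,0,0.0004,0],[0.0032,0,0.0004,0],[0.0044,0,0.0004,0],[0.0056,0,0.0004,0]]' 1 50
```

```text
clock: 11.72
eef_pos: [544.8, 1.3, 136.7]
eef_rot: [3.132, 0.017, 1.674]
wrist_force: [-3.0, -6.9, 5.4]
finger_gap: 23.5
```

```bash
python3 -m handwheel '[[0.002,0,0.0004,0],[0.0032,0,0.0004,0],[0.0044,0,0.0004,0],[0.0056,0,0.0004,0]]' 1 50
```

```text
clock: 12.22
eef_pos: [544.4, 6.0, 136.7]
eef_rot: [3.131, 0.019, 1.674]
wrist_force: [-2.2, -6.5, 6.5]
finger_gap: 23.5
```

```bash
python3 -m handwheel '[[0.002,-0.0002,0.0004,0],[0.0032,-0.0002,0.0004,0],[0.0044,-0.0002,0.0004,0],[0.0056,-0.0002,0.0004,0]]' 1 50
```

```text
clock: 12.72
eef_pos: [543.7, 11.2, 136.3]
eef_rot: [3.131, 0.02, 1.674]
wrist_force: [0.2, -2.7, 0.5]
finger_gap: 23.1
```

```bash
python3 -m handwheel '[[0.002,-0.0002,0.0004,0],[0.0032,-0.0002,0.0004,0],[0.0044,-0.0002,0.0004,0],[0.0056,-0.0002,0.0004,0]]' 1 50
```

```text
clock: 13.22
eef_pos: [542.8, 16.9, 135.7]
eef_rot: [3.132, 0.02, 1.674]
wrist_force: [-0.7, -2.8, 0.2]
finger_gap: 23.1
```

```bash
python3 -m handwheel '[[0,0,0.0005,0],[0,0,0.001,0],[0,0,0.001,0]]' 1 50
```

```text
clock: 13.6
eef_pos: [542.9, 16.9, 134.7]
eef_rot: [3.131, 0.02, 1.674]
wrist_force: [-0.1, -1.6, 1.2]
finger_gap: 23.4
```

```bash
python3 -m handwheel '[[0,0,0.0005,0],[0,0,0.001,0],[0,0,0.0015,0],[0,0,0.0015,0]]' 1 50
```

```text
clock: 14.1
eef_pos: [543.2, 16.7, 133.7]
eef_rot: [3.131, 0.02, 1.674]
wrist_force: [-1.6, -3.2, 6.1]
finger_gap: 23.4
```

```bash
python3 -m handwheel '[[-0.0006,0,-0.0002,0],[-0.0012,0,0,0],[-0.0015,0,0.0005,0],[-0.0015,0,0.001,0],[-0.0015,0,0.001,0]]' 1 50
```

```text
clock: 14.72
eef_pos: [543.2, 15.2, 132.6]
eef_rot: [3.131, 0.02, 1.674]
wrist_force: [0.6, 0.1, -0.1]
finger_gap: 23.5
```

```bash
python3 -m handwheel '[[0,0,0.001,0],[0,0,0.002,0],[0,0,0.003,0],[0,0,0.003,0]]' 1 50; python3 -m handwheel '[[0,0,0.0007,0],[0,0,0.0014,0],[0,0,0.0014,0]]' 1 50
```

```text
clock: 15.22
eef_pos: [543.3, 15.2, 129.5]
eef_rot: [3.131, 0.02, 1.674]
wrist_force: [1.5, -1.0, -2.4]
finger_gap: 23.2
clock: 15.6
eef_pos: [543.3, 15.2, 128.0]
eef_rot: [3.131, 0.02, 1.674]
wrist_force: [-0.1, 0.5, -1.5]
finger_gap: 23.6
```

Sinking freely, ~9 mm to go.

```bash
python3 -m handwheel '[[0,0,0.001,0],[0,0,0.002,0],[0,0,0.003,0],[0,0,0.004,0],[0,0,0.004,0]]' 1 50; python3 -m handwheel '[[0,0,0.001,0],[0,0,0.002,0],[0,0,0.003,0],[0,0,0.003,0]]' 1 50
```

```text
clock: 16.23
eef_pos: [543.3, 15.1, 123.9]
eef_rot: [3.131, 0.02, 1.674]
wrist_force: [0.8, 0.3, -0.8]
finger_gap: 23.1
clock: 16.73
eef_pos: [543.3, 15.0, 120.9]
eef_rot: [3.131, 0.02, 1.674]
wrist_force: [0.3, 0.2, -1.7]
finger_gap: 22.8
```

```bash
python3 -m handwheel '[[0,0,0.0007,0],[0,0,0.0014,0],[0,0,0.0014,0]]' 1 50; python3 -m handwheel '[[0,0,0.0006,0],[0,0,0.0012,0],[0,0,0.0012,0]]' 1 50
```

```text
clock: 17.1
eef_pos: [543.3, 15.0, 119.4]
eef_rot: [3.131, 0.02, 1.674]
wrist_force: [0.1, -0.2, -1.6]
finger_gap: 23.6
clock: 17.48
eef_pos: [543.4, 14.9, 118.9]
eef_rot: [3.131, 0.02, 1.674]
wrist_force: [-3.4, -0.6, 7.3]
finger_gap: 23.3
```

```bash
python3 -m handwheel '[[0,0,0.0003,0],[0,0,0.0003,0],[0,0,0.0003,0]]' 1 10; python3 -m handwheel '[[0,0,0,0],[0,0,0,0],[0,0,0,0],[0,0,0,0]]' 0.5 10; python3 -m handwheel '[[0,0,-0.02,0],[0,0,-0.05,0],[0,0,-0.09,0],[0,0,-0.12,0],[0,0,-0.12,0]]' 0.5; sed -i 's/424,247/446,262/;s/233,192/222,180/;s/317,255/317,265/' look2.py; python3 - <<'E'
from h import *
s=read_state();print(s["eef_pos"])
o=np.zeros((600,800,3),np.uint8);P=[[543.3,15,99],[543.3,15,148]]
for i,n in enumerate(("scene","side")):
    c,im=snap(n,f"pics/{n}9.png");p=proj(c,P);print(n,p.tolist())
    u,v=p.mean(0).astype(int);k=im[v-37:v+38,u-25:u+25];o[:,400*i:400*i+400]=cv2.resize(k,(400,600),interpolation=cv2.INTER_CUBIC);print(u-25,v-37)
cv2.imwrite("pics/m9.png",o[:,:,::-1])
E
```

```text
clock: 17.85
eef_pos: [543.5, 14.9, 118.8]
eef_rot: [3.131, 0.02, 1.674]
wrist_force: [-0.7, 0.3, 4.8]
finger_gap: 24.0
clock: 18.35
eef_pos: [543.5, 14.9, 118.7]
eef_rot: [3.131, 0.02, 1.674]
wrist_force: [-0.1, 0.5, -0.3]
finger_gap: 47.1
clock: 18.98
eef_pos: [542.6, 17.2, 240.7]
eef_rot: [3.127, 0.021, 1.674]
wrist_force: [0.0, 0.2, -0.4]
finger_gap: 47.2
[542.58020667  17.21309856 240.70568665]
scene [[447.1431688331104, 260.70572607125314], [453.55712896259166, 244.67714471879904]]
425 215
side [[220.37973856913246, 185.4804869241874], [216.38134239077988, 161.80321727869148]]
193 136
```

View pics/m9.png

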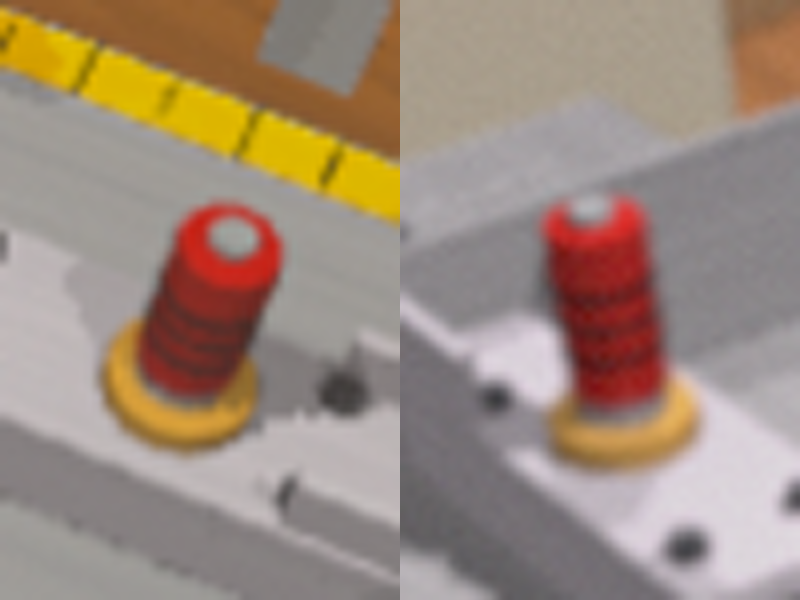

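The two views show the red pin upright with its collar flat on the brass bush. The knob top is at about (233,238) in the scene crop and (590,208) in the side crop, and the gripper is well clear.

```bash
python3 -c "
from cell import manip
print(manip.sign_off())"
```

```text
the job is handed in; nothing more can be done
None
```

The red-knobbed pin is locked home in the bag stop with its collar on the brass bush. The job was handed in at about 19 s of the 58 s allowed, and no verdict was reported.

- **Finding the hole:** I took the pin from the rack, started it in the bush and slid the stop about 42 mm towards the jaws, pressing with 5–8 N. The bar then stopped resisting the pin.
- **Overshoot:** I had already sent the next 5 mm move when the pin found the hole. It met the far edge with about 6 N, so I backed off 1.5 mm and it sank freely.
- **Seating:** The pin stopped about 18 mm below its height on the bar, as it should when home. The highest force I read was about 10 N, when the pin first touched the bar.
- **Last checks:** After release the wrist force was close to zero. The two camera crops show the pin upright with its collar on the bush and the gripper clear.
- **Less certain:** The tool tilted about 0.02 rad during the slide, which did not show in the pin. The side camera disagreed with the other views by about 3 px at the bush, so I relied on the wrist view there. I did not look at the rack, rolls and tin again at the end, but I felt no unexpected contact.

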